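# Touch off a locating plug and hold it hovering over the die

### The job

Take the steel locating plug by its upper spigot, lift it over the row of pressed shells standing in the tray without disturbing them, and touch its foot lightly, upright and centred, on the brass spring pad of the lower die to feel where it seats. Then back it off straight up and finish while still holding it in the gripper: hovering still and upright, centred over the pad, 10 mm above it and touching nothing but the gripper.

Things in the scene. Friction and masses are not known exactly. Their poses are not given: they have to be found in the camera images.
- plug: Stepped steel locating plug, the only loose one, standing upright on the bench on the right side of the tray. Foot: disc 55 mm diameter, 21 mm high; above it the spigot to grasp, 36 mm diameter, from 21 to 48 mm height. About 0.3 to 0.55 kg. Origin: centre of the underside of the foot; z up along its axis.
- die: Lower die, fixed on the bench on the left side of the tray: grey block 104 x 96 mm, 36 mm high (sunk by up to 15 mm, so its height above the bench varies), with a dark ring 88 mm across on it whose top is 47 mm above the origin. Origin: centre of the block's base plane, on the axis of the pad; z up.
- pad_face (a point): Centre of the top face of the brass pad, 57 mm diameter, in the middle of the die. At rest it stands about 6 mm above the dark ring. It is carried by a spring: it gives way at about 1.3 N and then by 1 mm for every further 2.5 N, down to a solid stop at 5 mm (14 N), and comes back up when released.
- shell_tray: Low pale wooden tray fixed on the bench between plug and die, 290 mm long (its x axis) by 85 mm wide (its y axis), rim 16 mm high. Origin: centre of its underside. The shells stand in it in a row along x; their tops are 115 mm above the bench.
- shell_1: Raw stainless flask shell, loose and light (0.16 kg), standing upright in the tray: 71 mm diameter at the base, narrower toward the mouth, 111 mm high. Origin: centre of its underside; z up.
- shell_2: Raw stainless flask shell, loose and light (0.16 kg), standing upright in the tray: 71 mm diameter at the base, narrower toward the mouth, 111 mm high. Origin: centre of its underside; z up.
- shell_3: Raw stainless flask shell, loose and light (0.16 kg), standing upright in the tray: 71 mm diameter at the base, narrower toward the mouth, 111 mm high. Origin: centre of its underside; z up.
Things that resemble listed ones, but are neither listed nor needed, are in the scene too. Leave any blue or green look-alike of the plug alone.

How it is judged:
By the outcome, as a careful person would: the job done as asked, in the order asked, and still so for the second after the job is handed in, while the arm keeps its last pose, push and grip.
It also fails if it takes over 45 s, if anything falls off the work surface, if the arm or the gripper's body presses on something with over 40 N, if the wrist force passes 120 N, or if a joint passes its speed limit or range.

### The arm

A 6-joint arm with a two-finger parallel gripper is mounted at the origin on a cart in front of the work surface, level with it; the furniture and walls round the work are solid. World frame = base frame: x ahead of the robot, y to its left, z up, the work surface at z = 0. Lengths are in m, angles in rad, forces in N, time in s.
With the tool pointing down it reaches from about 0.325 to 0.9 m from the base axis. Payload 3.5 kg.
Tool frame: the origin (TCP) lies at the very end of the fingers, on their centre line; the grasp point (between the pads) lies 19 mm behind it; z points along the fingers, y is the line along which they close (so a half turn about z gives the same grasp; the last joint's range is limited). The gripper opens to 85 mm and grips with 20 to 120 N. Pads are 22 mm wide; open, the fingers measure 114 mm over their backs; the gripper's body (76 mm by 85 mm) begins 54 mm behind the grasp point. The pads swing forward as they close: fully open they stand 13 mm farther back than shut.
Start: joints at [1.126, 0.276, -0.026, 1.268, 0, 1.467], TCP at [0.209, 0.589, 0.196] pointing down, gripper open.
Joint ranges: [-3.12, 3.12], [-0.85, 1.88], [-1.08, 1.24], [-1.95, 2.15], [-1.57, 1.53], [-3.14, 3.14]. Speed limits (rad/s): [2.57, 2.57, 3.14, 3.14, 3.14, 3.14].

### API

Orientations are given as a 3x3 rotation matrix whose columns are the frame's x, y, z axes.
In Python, from plant import ctrl gives the robot as it stands.
- The arm moves only by the tool drive_tool, never from a script. Its argument "motion" is a list of rows, each an object of numbers: "dx", "dy", "dz": the shift along the tool's x, y, z in mm; "twist": the turn about the tool's z in degrees; "jaw": the opening in per cent of the stroke, from 0 (shut) to 100 (fully open). A call has exactly 5 rows; each row is the pose to reach, as a shift and turn from the pose commanded when the call began, along the tool's axes at that moment; what a row does not reach only later rows make up. A row lasts 1/10 s, in which the tool goes at most 50 mm and 8.59 degrees, less where a joint would pass 70% of its speed; a pose out of reach is approached as far as the arm can. A call with a gripper value outside its range is refused whole. The fingers move at their own pace and stop on an object; "squeeze" is the grip in N (left out, the last holds). Time passes only in rows, so rows that repeat a pose let the fingers close, or fill a call up. It gives the time, the measured TCP pose, the force, the opening and the grip force at its end, in the units of the state.
- ctrl.get_obs(): the state, without advancing time (a new reading comes with each control period).
- ctrl.grab_frame(name): name is "scene" or "top"; returns the picture (480x640x3 uint8, blue, green, red); there is no depth.
- ctrl.camera_params(name): a dict with "fx", "fy", "cx", "cy" (pixels), "R" (3x3) and "t" (3): a world point X has camera coordinates R X + t. Camera axes: x right, y down, z forward; pixel columns grow to the right and rows downward; lengths in m; the calibration is good to about 2 mm. A picture is of the moment at which its call begins. camera_params takes no time and is no camera call.
- ctrl.finish_job(): hands the job in; it is judged then, once.
Trained networks look in the newest picture that a camera, given by its name, has taken for a name from the list of things; names that differ only in an ending like _2 or _b are one class to them, and where a whole thing is asked for, a point or a joint stands for the part that bears it (a point fixed in the world has none). Each returns a list of dicts, best first, with "score" (0 to 1); they miss things now and then, are a little off and sometimes report something else, mostly with a low value. They report only what shows in the picture. A call takes as long as a camera call. They do not tell look-alikes from the thing itself.
- ctrl.trace(name, camera): "pixels" (480x640 bool, what is visible of it) and "location" ([column, row] in pixels, amid what is visible of it).
The state is a dict: "time": time; "qpos": joint angles; "qd": joint speeds; "effort": joint torques, N m; "eef_pos": TCP position; "tcp_rot": TCP orientation; "ft_force": force on the tool from outside, world axes, zero at the start; "torque": the same for the moment, N m; "grip_width": opening from 0.0 (shut) to 1.0 (fully open); "grasp_force": force on a finger pad.
Only numpy, scipy, OpenCV 4.12 (cv2) and the standard library are available. Lean on these libraries where they do the work, as an engineer would, in place of code of your own. Each camera call takes 0.05 s, during which the arm holds its last target. There are 200 camera calls.

## Working session

There is one attempt and no reset: what is moved stays moved. The work goes in short steps, Python scripts to look and compute and a tool call to move; the robot and the scene stay as the last step left them, time stands still between calls to the robot, and variables do not carry over. Pictures are saved under pics/ and viewed, at most 10 in all, crops included, and the job is handed in when it is done.

Besides the shell and the picture viewer there is one more tool, called after ">>>" as name(argument=value, ...), one argument or row to a line, values as JSON. drive_tool: Moves the arm, as the interface text tells. Its arguments: {"type":"object","properties":{"motion":{"type":"array"},"squeeze":{"type":"number"}},"required":["motion"]}

```bash
mkdir -p pics; cat > h.py <<'E'
import numpy as np, cv2
from plant import ctrl
def ray(cam,uv):
    p=ctrl.camera_params(cam);R=np.array(p['R']);t=np.array(p['t'])
    d=R.T@np.array([(uv[0]-p['cx'])/p['fx'],(uv[1]-p['cy'])/p['fy'],1.]);return -R.T@t,d
def atz(cam,uv,z):
    c,d=ray(cam,uv);return c+d*(z-c[2])/d[2]
def proj(cam,X):
    p=ctrl.camera_params(cam);c=np.array(p['R'])@np.array(X)+np.array(p['t']);return np.array([p['fx']*c[0]/c[2]+p['cx'],p['fy']*c[1]/c[2]+p['cy']])
E
python3 - <<'E'
from h import *
for c in('scene','top'):
    cv2.imwrite(f'pics/{c}0.png',ctrl.grab_frame(c))
    print(c,ray(c,(320,240)))
    for n in('plug','die','pad_face','shell_tray','shell_1'):
        for r in ctrl.trace(n,c):
            print(n,round(r['score'],2),np.round(r['location'],1),r['pixels'].sum(),np.round(atz(c,r['location'],0.02),3))
o=ctrl.get_obs();print({k:np.round(v,3).tolist() for k,v in o.items()})
E
```

```text
scene (array([-0.11266238, -0.64573477,  0.50996037]), array([ 0.75206334,  0.39526987, -0.52796259]))
plug 0.82 [415.6 310.1] 918 [ 0.474 -0.524  0.02 ]
plug 0.67 [365.7 277.8] 796 [ 0.514 -0.415  0.02 ]
plug 0.61 [365.5 315.1] 1013 [ 0.419 -0.456  0.02 ]
plug 0.59 [271.5 211.5] 320 [ 0.636 -0.122  0.02 ]
die 0.97 [216.8 236.8] 1938 [ 0.482 -0.088  0.02 ]
die 0.62 [366.8 275.1] 789 [ 0.523 -0.413  0.02 ]
pad_face 0.91 [219.4 230.1] 412 [ 0.506 -0.074  0.02 ]
shell_tray 0.86 [277.  281.9] 1801 [ 0.418 -0.282  0.02 ]
shell_1 0.97 [287.4 244.8] 1680 [ 0.534 -0.231  0.02 ]
shell_1 0.86 [318.3 222.6] 1540 [ 0.648 -0.24   0.02 ]
shell_1 0.6 [254.4 269.6] 2036 [ 0.428 -0.225  0.02 ]
shell_1 0.36 [366.6 279.2] 757 [ 0.511 -0.418  0.02 ]
top (array([ 0.44437194, -0.31014835,  1.03763574]), array([ 0.05957297,  0.02111498, -0.99802338]))
plug 0.87 [402.3 287.6] 647 [ 0.415 -0.45   0.02 ]
plug 0.83 [437.9 252.6] 681 [ 0.484 -0.518  0.02 ]
plug 0.78 [383. 230.] 629 [ 0.527 -0.411  0.02 ]
plug 0.76 [242.9 177.6] 662 [ 0.626 -0.135  0.02 ]
die 0.61 [218.7 250.9] 2769 [ 0.48  -0.091  0.02 ]
pad_face 0.86 [215.3 248.9] 766 [ 0.484 -0.084  0.02 ]
shell_tray 0.61 [297.1 261.6] 3311 [ 0.462 -0.245  0.02 ]
shell_1 0.87 [300.6 243.9] 1015 [ 0.497 -0.251  0.02 ]
shell_1 0.78 [312.4 194.9] 1065 [ 0.593 -0.272  0.02 ]
shell_1 0.75 [294.2 291.2] 1000 [ 0.405 -0.24   0.02 ]
{'time': 0.6, 'qpos': [1.126, 0.276, -0.026, 1.268, 0.0, 1.467], 'qd': [0.0, -0.002, -0.001, -0.002, -0.001, 0.001], 'effort': [-0.0, -44.517, 29.537, 0.001, -0.0, 0.0], 'eef_pos': [0.209, 0.589, 0.196], 'tcp_rot': [[-0.942, 0.335, 0.0], [0.335, 0.942, 0.0], [0.0, 0.0, -1.0]], 'ft_force': [0.634, -0.664, 0.15], 'torque': [-0.043, -0.015, -0.021], 'grasp_force': 0.0, 'grip_width': 0.997}
```

View pics/scene0.png

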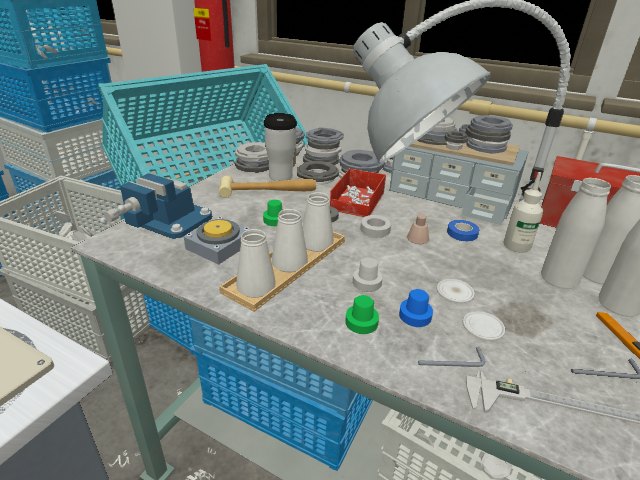

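View pics/top0.png

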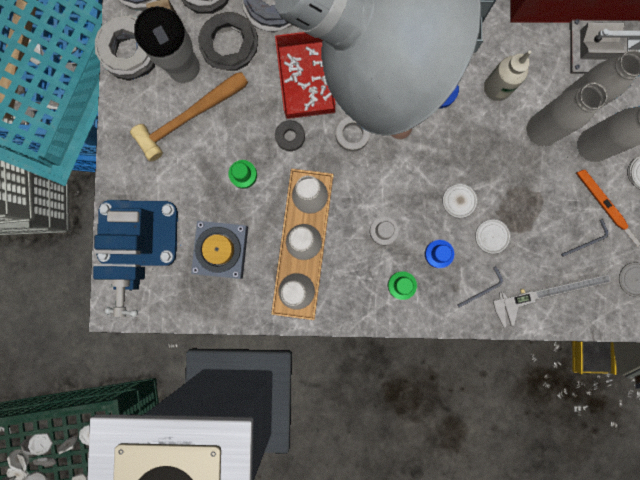

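The top view shows four plug-shaped things: grey at (384,231), green at (402,287) and (243,177), and blue at (439,253). The grey one, at (367,275) in the scene view, is the only steel-coloured plug and stands right of the tray. The die with its brass pad is at (217,249) and the shells are at (308,190), (302,240) and (296,291). I'll confirm the plug in a crop and fit the positions.

```bash
cat >> h.py <<'E'
from scipy.optimize import least_squares
A=np.linspace(0,2*np.pi,40,endpoint=False)
def circ(x,y,z,r): return np.c_[x+r*np.cos(A),y+r*np.sin(A),np.full(40,z)]
def sil(cam,parts):
    m=np.zeros((1920,2560),np.uint8)
    for P in parts:
        q=np.array([proj(cam,p) for p in P])*4
        cv2.fillConvexPoly(m,cv2.convexHull(np.round(q).astype(np.int32)),1)
    ys,xs=np.nonzero(m);return np.array([xs.mean(),ys.mean()])/4
def plugsil(cam,x,y,z):
    return sil(cam,[np.r_[circ(x,y,z,.0275),circ(x,y,z+.021,.0275)],np.r_[circ(x,y,z+.021,.018),circ(x,y,z+.048,.018)]])
def cen(m):
    ys,xs=np.nonzero(m);return np.array([xs.mean(),ys.mean()])
E
python3 - <<'E'
from h import *
ims={c:ctrl.grab_frame(c) for c in('scene','top')}
P={};D={}
for c in ims:
    g={'scene':(367,275),'top':(384,231)}[c]
    b=min(ctrl.trace('plug',c),key=lambda r:np.hypot(*(np.array(r['location'])-g)));P[c]=cen(b['pixels'])
    D[c]=cen(ctrl.trace('pad_face',c)[0]['pixels'])
print(P,D)
for cs in(('scene',),('top',),('scene','top')):
    s=least_squares(lambda v:np.concatenate([plugsil(c,v[0],v[1],0)-P[c] for c in cs]),[.52,-.41],diff_step=1e-2);print('plug',cs,s.x.round(4),s.fun.round(2))
for z in(.038,.0455,.053):
    print('pad z',z,[atz(c,D[c],z).round(4) for c in D])
def tri(a,b):
    c1,d1=ray('scene',a);c2,d2=ray('top',b);s=np.linalg.lstsq(np.c_[d1,-d2],c2-c1,rcond=None)[0];p,q=c1+d1*s[0],c2+d2*s[1];return (p+q)/2,np.linalg.norm(p-q)
print('pad tri',tri(D['scene'],D['top']),'lamp tip',tri((385,160),(385,132)))
a=cv2.resize(ims['scene'][225:345,310:450],None,fx=4,fy=4)
b=cv2.resize(ims['top'][195:315,170:200+60],None,fx=4,fy=4)
cv2.imwrite('pics/crop.png',np.hstack([a,b]))
E
```

```text
{'scene': array([367.24511082, 275.48761408]), 'top': array([383.45467836, 231.15789474])} {'scene': array([217.51748252, 228.29370629]), 'top': array([217.44589309, 249.40677966])}
plug ('scene',) [ 0.5247 -0.4133] [-0.01  0.01]Traceback (most recent call last):
  File "<stdin>", line 10, in <module>
    return func(*args, **kwargs)
    vector_fun = VectorFunction(
        fun_wrapped,
    ...<6 lines>...
        workers=workers
    )
    self._update_fun()
    ~~~~~~~~~~~~~~~~^^
    self.f = self.fun_wrapped(xp_copy(self.x))
             ~~~~~~~~~~~~~~~~^^^^^^^^^^^^^^^^^
    return np.atleast_1d(self.fun(x))
                         ~~~~~~~~^^^
    return self.f(x, *self.args, **self.kwargs)
           ~~~~~~^^^^^^^^^^^^^^^^^^^^^^^^^^^^^^
  File "<stdin>", line 10, in <lambda>
  File "h.py", line 20, in plugsil
    return sil(cam,[np.r_[circ(x,y,z,.0275),circ(x,y,z+.021,.0275)],np.r_[circ(x,y,z+.021,.018),circ(x,y,z+.048,.018)]])
  File "h.py", line 16, in sil
    q=np.array([proj(cam,p) for p in P])*4
                ~~~~^^^^^^^
  File "h.py", line 9, in proj
    p=ctrl.camera_params(cam);c=np.array(p['R'])@np.array(X)+np.array(p['t']);return np.array([p['fx']*c[0]/c[2]+p['cx'],p['fy']*c[1]/c[2]+p['cy']])
ValueError: time passes only in moves, steps and waits
```

```bash
cat > t.py <<'E'
s=open('h.py').read().replace("ctrl.camera_params(cam)","CP[cam]").replace("def ray","CP={c:ctrl.camera_params(c) for c in('scene','top')}\ndef ray",1)
s+='''
def tri(a,b):
    c1,d1=ray('scene',a);c2,d2=ray('top',b);s=np.linalg.lstsq(np.c_[d1,-d2],c2-c1,rcond=None)[0];p,q=c1+d1*s[0],c2+d2*s[1];return ((p+q)/2).round(4),np.linalg.norm(p-q).round(4)
'''
open('h.py','w').write(s)
E
python3 t.py; python3 - <<'E'
from h import *
P={'scene': np.array([367.245, 275.488]), 'top': np.array([383.455, 231.158])}; D={'scene': np.array([217.517, 228.294]), 'top': np.array([217.446, 249.407])}
for cs in(('scene',),('top',),('scene','top')):
    s=least_squares(lambda v:np.concatenate([plugsil(c,v[0],v[1],0)-P[c] for c in cs]),[.52,-.41],diff_step=1e-2);print('plug',cs,s.x.round(4),s.fun.round(2))
for z in(.038,.0455,.053):
    print('pad z',z,[atz(c,D[c],z).round(4) for c in D])
print('pad tri',tri(D['scene'],D['top']),'lamp tip',tri((385,160),(385,132)))
a=cv2.resize(cv2.imread('pics/scene0.png')[225:345,320:440],None,fx=3.3,fy=3.3)
b=cv2.resize(cv2.imread('pics/top0.png')[190:310,340:460],None,fx=3.3,fy=3.3)
cv2.imwrite('pics/crop.png',np.hstack([a,b]))
E
```

```text
plug ('scene',) [ 0.5247 -0.4132] [-0.   -0.01]
plug ('top',) [ 0.5251 -0.4127] [0.   0.01]
plug ('scene', 'top') [ 0.525 -0.413] [-0.1  -0.11  0.14  0.03]
pad z 0.038 [array([ 0.4873, -0.0872,  0.038 ]), array([ 0.4826, -0.0923,  0.038 ])]
pad z 0.0455 [array([ 0.4777, -0.0961,  0.0455]), array([ 0.4823, -0.0939,  0.0455])]
pad z 0.053 [array([ 0.4682, -0.105 ,  0.053 ]), array([ 0.482 , -0.0956,  0.053 ])]
pad tri (array([ 0.4821, -0.0928,  0.0422]), np.float64(0.0011)) lamp tip (array([ 0.6678, -0.3843,  0.1946]), np.float64(0.0239))
```

View pics/crop.png

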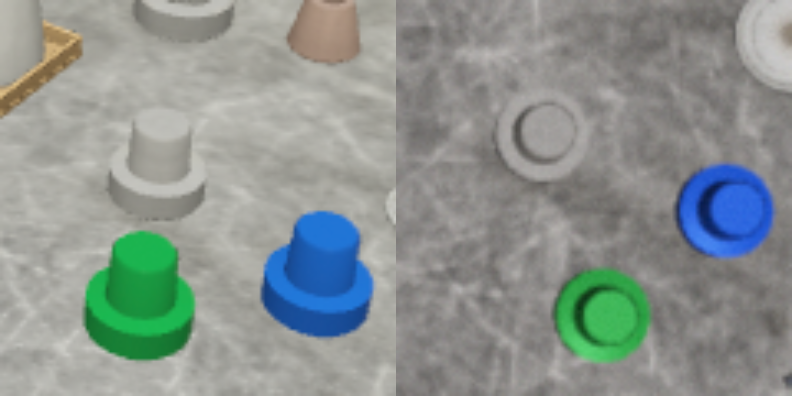

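The crop shows one grey steel plug with a blue and a green look-alike beside it, so the grey one is the target. It stands at about (0.525, -0.413). The pad is at about (0.482, -0.093, 0.042).

>>> drive_tool(
  motion=[
    {"dx": -30,"dy": -40,"jaw": 80},
    {"dx": -60,"dy": -80,"jaw": 80},
    {"dx": -90,"dy": -120,"jaw": 80},
    {"dx": -120,"dy": -160,"jaw": 80},
    {"dx": -150,"dy": -200,"jaw": 80},
  ],
  squeeze=60,
)

```text
$.motion[0]: bad value
```

>>> drive_tool(
  motion=[
    {"dx": -30,"dy": -40,"jaw": 80},
    {"dx": -60,"dy": -80,"jaw": 80},
    {"dx": -90,"dy": -120,"jaw": 80},
    {"dx": -120,"dy": -160,"jaw": 80},
    {"dx": -150,"dy": -200,"jaw": 80},
  ],
)

```text
$.motion[0]: bad value
```

>>> drive_tool(
  motion=[
    {"dx": -30,"dy": -40,"jaw": 80},
    {"dx": -60,"dy": -80,"jaw": 80},
    {"dx": -90,"dy": -120,"jaw": 80},
    {"dx": -120,"dy": -160,"jaw": 80},
    {"dx": -150,"dy": -200,"jaw": 80},
  ],
)

```text
$.motion[0]: bad value
```

>>> drive_tool(
  motion=[
    {"dx": -30,"dy": -40,"dz": 0,"twist": 0,"jaw": 80},
    {"dx": -60,"dy": -80,"dz": 0,"twist": 0,"jaw": 80},
    {"dx": -90,"dy": -120,"dz": 0,"twist": 0,"jaw": 80},
    {"dx": -120,"dy": -160,"dz": 0,"twist": 0,"jaw": 80},
    {"dx": -150,"dy": -200,"dz": 0,"twist": 0,"jaw": 80},
  ],
  squeeze=60,
)

```text
time: 1.4
eef_pos: [0.284, 0.3484, 0.1964]
tcp_rot: [[-0.942, 0.334, 0.001], [0.334, 0.942, 0.0], [-0.001, 0.001, -1.0]]
ft_force: [1.8, 0.4, -0.2]
grip_width: 0.798
grasp_force: 0.0
```

>>> drive_tool(
  motion=[
    {"dx": -30,"dy": -40,"dz": 0,"twist": 0,"jaw": 80},
    {"dx": -60,"dy": -80,"dz": 0,"twist": 0,"jaw": 80},
    {"dx": -90,"dy": -120,"dz": 0,"twist": 0,"jaw": 80},
    {"dx": -120,"dy": -160,"dz": 0,"twist": 0,"jaw": 80},
    {"dx": -150,"dy": -200,"dz": 0,"twist": 0,"jaw": 80},
  ],
)

```text
time: 1.9
eef_pos: [0.3584, 0.1096, 0.1968]
tcp_rot: [[-0.942, 0.335, 0.002], [0.335, 0.942, 0.0], [-0.002, 0.001, -1.0]]
ft_force: [1.3, 1.0, 0.4]
grip_width: 0.803
grasp_force: 0.0
```

>>> drive_tool(
  motion=[
    {"dx": -30,"dy": -40,"dz": 0,"twist": 0,"jaw": 80},
    {"dx": -60,"dy": -80,"dz": 0,"twist": 0,"jaw": 80},
    {"dx": -90,"dy": -120,"dz": 0,"twist": 0,"jaw": 80},
    {"dx": -120,"dy": -160,"dz": 0,"twist": 0,"jaw": 80},
    {"dx": -150,"dy": -200,"dz": 0,"twist": 0,"jaw": 80},
  ],
)

```text
time: 2.4
eef_pos: [0.4327, -0.1296, 0.1967]
tcp_rot: [[-0.942, 0.336, 0.001], [0.336, 0.942, -0.0], [-0.001, 0.0, -1.0]]
ft_force: [-0.3, 1.1, 0.1]
grip_width: 0.794
grasp_force: 0.0
```

>>> drive_tool(
  motion=[
    {"dx": -30,"dy": -40,"dz": 0,"twist": 0,"jaw": 80},
    {"dx": -60,"dy": -80,"dz": 0,"twist": 0,"jaw": 80},
    {"dx": -90,"dy": -120,"dz": 0,"twist": 0,"jaw": 80},
    {"dx": -120,"dy": -160,"dz": 0,"twist": 0,"jaw": 80},
    {"dx": -150,"dy": -200,"dz": 0,"twist": 0,"jaw": 80},
  ],
)

```text
time: 2.9
eef_pos: [0.507, -0.3682, 0.1963]
tcp_rot: [[-0.942, 0.336, 0.0], [0.336, 0.942, -0.0], [-0.0, 0.0, -1.0]]
ft_force: [1.4, 0.4, 0.1]
grip_width: 0.798
grasp_force: 0.0
```

>>> drive_tool(
  motion=[
    {"dx": -17,"dy": -19,"dz": 0,"twist": 0,"jaw": 75},
    {"dx": -33,"dy": -38,"dz": 0,"twist": 0,"jaw": 75},
    {"dx": -33,"dy": -38,"dz": 0,"twist": 0,"jaw": 75},
    {"dx": -33,"dy": -38,"dz": 0,"twist": 0,"jaw": 75},
    {"dx": -33,"dy": -38,"dz": 0,"twist": 0,"jaw": 75},
  ],
)

```text
time: 3.4
eef_pos: [0.5246, -0.4119, 0.1962]
tcp_rot: [[-0.942, 0.335, -0.001], [0.335, 0.942, 0.001], [0.001, 0.001, -1.0]]
ft_force: [0.1, 0.1, -1.1]
grip_width: 0.752
grasp_force: 0.0
```

```bash
cat > rel.py <<'E'
from h import *
import sys
o=ctrl.get_obs();R=np.array(o['tcp_rot']);p=np.array(o['eef_pos'])
T=np.array(eval(sys.argv[1]))
print('t',o['time'],'pos',p.round(4),'tool shift mm',(R.T@(T-p)*1000).round(1),'q',np.round(o['qpos'],2),'ft',np.round(o['ft_force'],2))
E
python3 rel.py '[.525,-.413,.021]'; python3 -c "
from h import *
a=ctrl.grab_frame('scene')[130:370,200:500];b=ctrl.grab_frame('top')[100:340,230:470]
cv2.imwrite('pics/above.png',cv2.resize(np.hstack([a,b]),None,fx=1.45,fy=1.45))"
```

```text
t 3.4 pos [ 0.5246 -0.4119  0.1962] tool shift mm [ -0.8  -1.  175.2] q [-0.76  0.35  0.08  1.3   0.   -0.42] ft [ 0.09  0.05 -1.07]
```

View pics/above.png

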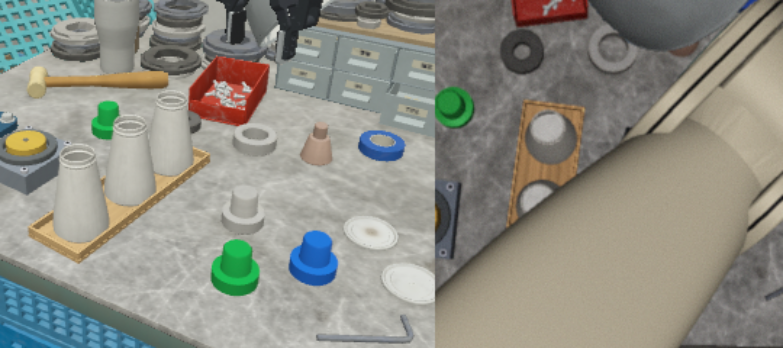

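The fingers are above the plug, and in the top view the arm hides it. I'll descend most of the way and check from the scene camera.

>>> drive_tool(
  motion=[
    {"dx": -1,"dy": -1,"dz": 35,"twist": 0,"jaw": 75},
    {"dx": -1,"dy": -1,"dz": 75,"twist": 0,"jaw": 75},
    {"dx": -1,"dy": -1,"dz": 115,"twist": 0,"jaw": 75},
    {"dx": -1,"dy": -1,"dz": 138,"twist": 0,"jaw": 75},
    {"dx": -1,"dy": -1,"dz": 138,"twist": 0,"jaw": 75},
  ],
)

```text
time: 4.0
eef_pos: [0.5224, -0.4103, 0.0539]
tcp_rot: [[-0.942, 0.334, -0.007], [0.334, 0.942, 0.006], [0.008, 0.004, -1.0]]
ft_force: [-0.4, 1.3, -1.3]
grip_width: 0.752
grasp_force: 0.0
```

```bash
python3 rel.py '[.525,-.413,.021]'; python3 -c "
from h import *
a=ctrl.grab_frame('scene')[190:330,290:450]
cv2.imwrite('pics/near.png',cv2.resize(a,None,fx=4,fy=4))"
```

```text
t 4.0 pos [ 0.5224 -0.4103  0.0539] tool shift mm [-3.6 -1.8 32.9] q [-0.76  0.45 -0.09  1.04  0.   -0.42] ft [-0.37  1.29 -1.26]
```

View pics/near.png

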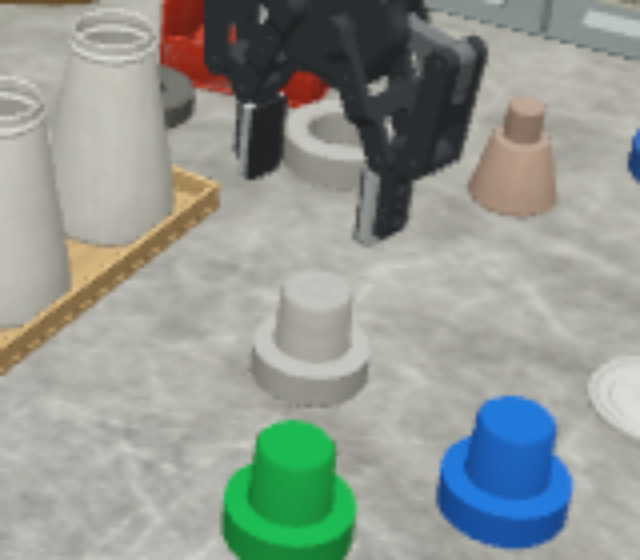

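```bash
python3 - <<'E'
from h import *
o=ctrl.get_obs();p=np.array(o['eef_pos']);R=np.array(o['tcp_rot']);print(p.round(4),o['qd'])
for b in(0,9,20,30):
    for s in(-.032,0,.032): print(b,s,(proj('scene',p-R[:,2]*b/1000+R[:,1]*s)-[290,190])*4)
print('spigot top',(proj('scene',[.525,-.413,.048])-[290,190])*4)
E
```

```text
[ 0.5241 -0.412   0.0567] [-0.00286449 -0.03307257  0.06857127  0.00466437  0.00017367  0.00079999]
0 -0.032 [365.89363325 304.70258684]
0 0 [313.14695978 273.03999587]
0 0.032 [263.00816315 242.9428522 ]
9 -0.032 [368.10070756 288.06032925]
9 0 [314.98780216 256.63599324]
9 0.032 [264.5159283 226.7742278]
20 -0.032 [370.83465898 267.44519938]
20 0 [317.26731403 236.32294583]
20 0.032 [266.38238433 206.75915681]
30 -0.032 [373.35553889 248.43671717]
30 0 [319.3684068  217.59981577]
30 0.032 [268.10215703 188.31705471]
spigot top [314.21175553 288.41398773]
```

```bash
python3 - <<'E'
from h import *
a=ctrl.grab_frame('scene')[190:330,290:450]
o=ctrl.get_obs();print(o['time'],np.round(o['eef_pos'],4))
a=cv2.resize(a,None,fx=4,fy=4)
p=np.array(o['eef_pos']);R=np.array(o['tcp_rot'])
for b in(0,9):
  for s in(-.032,0,.032): cv2.circle(a,tuple(((proj('scene',p-R[:,2]*b/1000+R[:,1]*s)-[290,190])*4).astype(int)),3,(0,0,255) if b else (0,255,255),-1)
cv2.imwrite('pics/near2.png',a)
E
```

```text
4.1 [ 0.5256 -0.4136  0.0588]
```

View pics/near2.png

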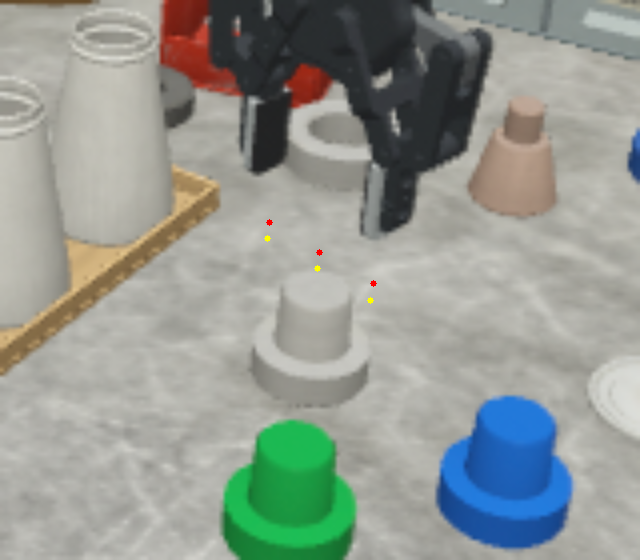

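The fingertips look about 25 mm higher in the image than the model predicts (tip at (378,236) against (373,283)). I'll shut the jaws here, where the TCP is clear of the spigot, to test where the tips really are.

>>> drive_tool(
  motion=[
    {"dx": 0,"dy": 0,"dz": 0,"twist": 0,"jaw": 0},
    {"dx": 0,"dy": 0,"dz": 0,"twist": 0,"jaw": 0},
    {"dx": 0,"dy": 0,"dz": 0,"twist": 0,"jaw": 0},
    {"dx": 0,"dy": 0,"dz": 0,"twist": 0,"jaw": 0},
    {"dx": 0,"dy": 0,"dz": 0,"twist": 0,"jaw": 0},
  ],
)

```text
time: 4.6
eef_pos: [0.5258, -0.4143, 0.0588]
tcp_rot: [[-0.942, 0.335, 0.001], [0.335, 0.942, -0.001], [-0.001, -0.0, -1.0]]
ft_force: [0.1, 1.1, -0.5]
grip_width: 0.003
grasp_force: 0.0
```

```bash
python3 - <<'E'
from h import *
o=ctrl.get_obs();print(o['time'],np.round(o['eef_pos'],4))
a=ctrl.grab_frame('scene')[170:310,290:450]
a=cv2.resize(a,None,fx=4,fy=4)
p=np.array(o['eef_pos']);R=np.array(o['tcp_rot'])
for b in(0,10,20,30,40):
   q=((proj('scene',p-R[:,2]*b/1000)-[290,170])*4).astype(int);print(b,q);cv2.circle(a,tuple(q),3,(0,0,255) if b else (0,255,255),-1)
cv2.imwrite('pics/near3.png',a)
E
```

```text
4.6 [ 0.5258 -0.4143  0.0588]
0 [319 348]
10 [321 330]
20 [323 312]
30 [325 293]
40 [327 274]
```

View pics/near3.png

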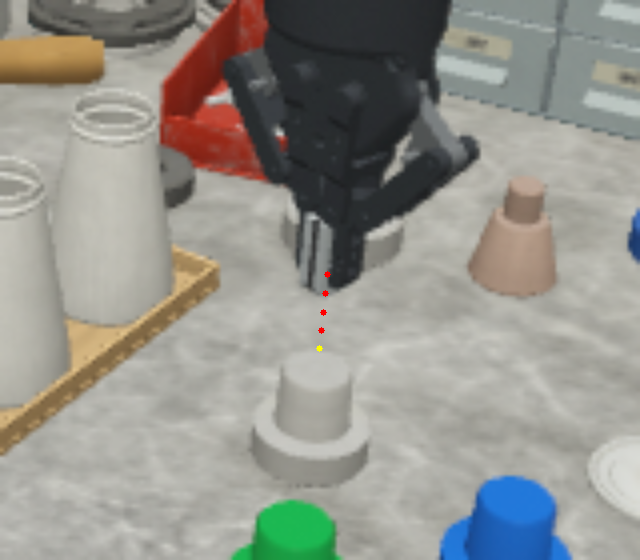

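The tips sit about 31 mm above the predicted TCP along the tool line, or else they're displaced along the viewing ray. One camera can't tell which. I'll raise and go over the die, where the top camera should see the fingers, and triangulate.

>>> drive_tool(
  motion=[
    {"dx": 0,"dy": 0,"dz": -45,"twist": 0,"jaw": 0},
    {"dx": 0,"dy": 0,"dz": -90,"twist": 0,"jaw": 0},
    {"dx": 0,"dy": 0,"dz": -140,"twist": 0,"jaw": 0},
    {"dx": 20,"dy": 40,"dz": -140,"twist": 0,"jaw": 0},
    {"dx": 40,"dy": 80,"dz": -140,"twist": 0,"jaw": 0},
  ],
)

```text
time: 5.15
eef_pos: [0.5164, -0.3267, 0.2013]
tcp_rot: [[-0.941, 0.337, 0.005], [0.337, 0.941, -0.004], [-0.006, -0.002, -1.0]]
ft_force: [0.1, 0.6, -1.4]
grip_width: -0.003
grasp_force: 0.0
```

>>> drive_tool(
  motion=[
    {"dx": 22,"dy": 42,"dz": 0,"twist": 0,"jaw": 0},
    {"dx": 44,"dy": 84,"dz": 0,"twist": 0,"jaw": 0},
    {"dx": 66,"dy": 126,"dz": 0,"twist": 0,"jaw": 0},
    {"dx": 88,"dy": 168,"dz": 0,"twist": 0,"jaw": 0},
    {"dx": 109,"dy": 207,"dz": 0,"twist": 0,"jaw": 0},
  ],
)

```text
time: 5.65
eef_pos: [0.4807, -0.0919, 0.1984]
tcp_rot: [[-0.942, 0.335, 0.0], [0.335, 0.942, 0.0], [-0.0, 0.0, -1.0]]
ft_force: [1.2, 0.5, 0.9]
grip_width: 0.002
grasp_force: 0.0
```

>>> drive_tool(
  motion=[
    {"dx": 0,"dy": 0,"dz": 0,"twist": 0,"jaw": 0},
    {"dx": 0,"dy": 0,"dz": 0,"twist": 0,"jaw": 0},
    {"dx": 0,"dy": 0,"dz": 0,"twist": 0,"jaw": 0},
    {"dx": 0,"dy": 0,"dz": 0,"twist": 0,"jaw": 0},
    {"dx": 0,"dy": 0,"dz": 0,"twist": 0,"jaw": 0},
  ],
)

```text
time: 6.15
eef_pos: [0.4817, -0.0949, 0.1982]
tcp_rot: [[-0.942, 0.337, -0.0], [0.337, 0.942, -0.0], [0.0, -0.0, -1.0]]
ft_force: [-0.3, -0.2, 0.4]
grip_width: 0.004
grasp_force: 0.0
```

```bash
python3 - <<'E'
from h import *
o=ctrl.get_obs();print(o['time'],np.round(o['eef_pos'],4))
p=np.array(o['eef_pos']);R=np.array(o['tcp_rot'])
out=[]
for c,(u,v) in(('scene',(130,80)),('top',(140,150))):
    a=ctrl.grab_frame(c)[v:v+200,u:u+130];a=cv2.resize(a,None,fx=3,fy=3)
    for b in(0,30):
        q=((proj(c,p-R[:,2]*b/1000)-[u,v])*3).astype(int);print(c,b,q);cv2.circle(a,tuple(q),3,(0,0,255) if b else (0,255,255),-1)
    out.append(a)
cv2.imwrite('pics/die.png',np.hstack(out))
E
```

```text
6.15 [ 0.4817 -0.0949  0.1982]
scene 0 [243 232]
scene 30 [238 186]
top 0 [172 287]
top 30 [158 284]
```

View pics/die.png

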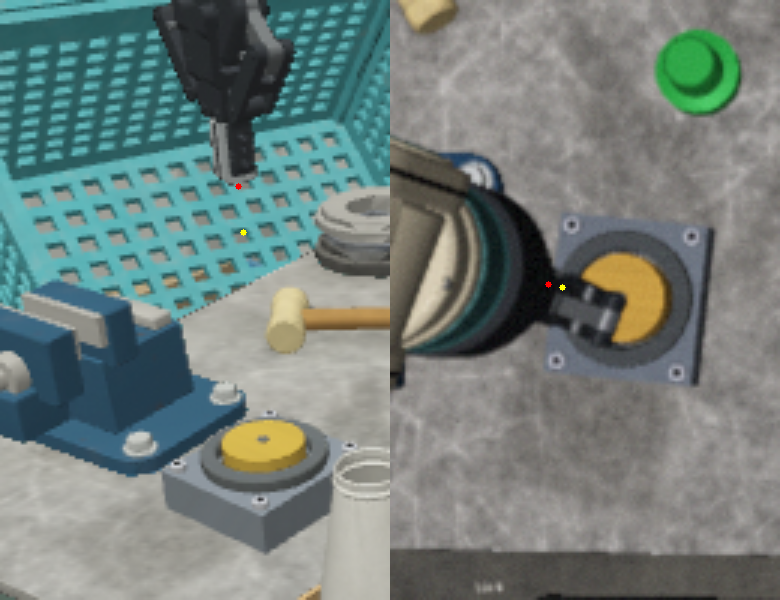

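```bash
python3 - <<'E'
from h import *
for a in((238,182),(236,180)):
  for b in((608,320),(600,315),(615,325)):
    print(tri((130+a[0]/3,80+a[1]/3),(140+(b[0]-390)/3,150+b[1]/3)))
c=cv2.resize(ctrl.grab_frame('top')[220:290,170:240],None,fx=8,fy=8)
s=cv2.resize(ctrl.grab_frame('scene')[80:150,170:240],None,fx=8,fy=8)
cv2.imwrite('pics/tip.png',cv2.resize(np.hstack([c,s]),(800,400)))
E
```

```text
(array([ 0.4594, -0.1245,  0.2422]), np.float64(0.0133))
(array([ 0.4624, -0.1206,  0.2407]), np.float64(0.0117))
(array([ 0.4565, -0.128 ,  0.2437]), np.float64(0.0145))
(array([ 0.459 , -0.1243,  0.2435]), np.float64(0.0145))
(array([ 0.462 , -0.1204,  0.2419]), np.float64(0.0129))
(array([ 0.4561, -0.1278,  0.2449]), np.float64(0.0157))
```

View pics/tip.png

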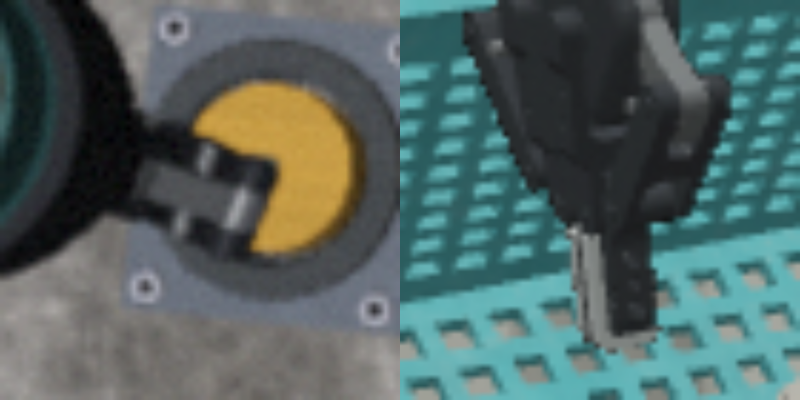

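```bash
python3 - <<'E'
from h import *
o=ctrl.get_obs();p=np.array(o['eef_pos']);R=np.array(o['tcp_rot'])
S=lambda u,v:(170+(u-400)/400*70,80+v/400*70)
T=lambda u,v:(170+u/400*70,220+v/400*70)
for n,a,b in(('knuckle',(715,110),(262,205)),('knuckle2',(725,85),(275,180)),('knuckle3',(690,210),(240,245))):
    X,e=tri(S(*a),T(*b));print(n,X,e,'tool mm',(R.T@(X-p)*1000).round(1))
# flange circle edge check: top ray and tip ray
for b in(0,31,60,80): print(b,[(proj('top',p-R[:,2]*b/1000+R[:,1]*s)-[170,220])/70*400 for s in(0,-.03,-.05)])
E
```

```text
knuckle [ 0.464  -0.153   0.3185] 0.0038 tool mm [  -3.2  -61.1 -120.3]
knuckle2 [ 0.4688 -0.1559  0.3247] 0.0001 tool mm [  -8.7  -62.2 -126.5]
knuckle3 [ 0.4562 -0.1436  0.2901] 0.0091 tool mm [  7.3 -54.9 -91.9]
0 [array([155.71230931, 148.29086258]), array([254.30047253, 185.69220361]), array([320.15681839, 210.67609184])]
31 [array([126.71671661, 142.74044732]), array([229.02867506, 181.56123795]), array([297.37768042, 207.49527799])]
60 [array([ 97.51828123, 137.15120336]), array([203.57776213, 177.4009938 ]), array([274.43569491, 204.29172456])]
80 [array([ 76.09143612, 133.04961836]), array([184.89949837, 174.34781698]), array([257.59782378, 201.94053226])]
```

The top crop shows only the near finger's knuckle, and it lies on the tool's x axis, so the fingers are horizontally where reported. The tips are really about 31 mm higher than the stated TCP. I'll return and descend by steps, checking tip height from image differences and force.

>>> drive_tool(
  motion=[
    {"dx": -22,"dy": -42,"dz": 0,"twist": 0,"jaw": 70},
    {"dx": -44,"dy": -84,"dz": 0,"twist": 0,"jaw": 70},
    {"dx": -66,"dy": -126,"dz": 0,"twist": 0,"jaw": 70},
    {"dx": -88,"dy": -168,"dz": 0,"twist": 0,"jaw": 70},
    {"dx": -110,"dy": -210,"dz": 0,"twist": 0,"jaw": 70},
  ],
)

```text
time: 6.85
eef_pos: [0.5147, -0.3307, 0.1983]
tcp_rot: [[-0.942, 0.335, 0.0], [0.335, 0.942, -0.0], [-0.0, 0.0, -1.0]]
ft_force: [0.4, -0.7, 0.1]
grip_width: 0.7
grasp_force: 0.0
```

>>> drive_tool(
  motion=[
    {"dx": -19,"dy": -38,"dz": 0,"twist": 0,"jaw": 70},
    {"dx": -38,"dy": -75,"dz": 0,"twist": 0,"jaw": 70},
    {"dx": -38,"dy": -75,"dz": 45,"twist": 0,"jaw": 70},
    {"dx": -38,"dy": -75,"dz": 90,"twist": 0,"jaw": 70},
    {"dx": -38,"dy": -75,"dz": 120,"twist": 0,"jaw": 70},
  ],
)

```text
time: 7.35
eef_pos: [0.5237, -0.4115, 0.0747]
tcp_rot: [[-0.942, 0.336, -0.003], [0.336, 0.942, 0.003], [0.004, 0.002, -1.0]]
ft_force: [0.1, -0.1, 0.9]
grip_width: 0.703
grasp_force: 0.0
```

>>> drive_tool(
  motion=[
    {"dx": 0,"dy": 0,"dz": 10,"twist": 0,"jaw": 70},
    {"dx": 0,"dy": 0,"dz": 20,"twist": 0,"jaw": 70},
    {"dx": 0,"dy": 0,"dz": 30,"twist": 0,"jaw": 70},
    {"dx": 0,"dy": 0,"dz": 30,"twist": 0,"jaw": 70},
    {"dx": 0,"dy": 0,"dz": 30,"twist": 0,"jaw": 70},
  ],
)

```text
time: 7.85
eef_pos: [0.5261, -0.4125, 0.0496]
tcp_rot: [[-0.942, 0.335, 0.002], [0.335, 0.942, -0.001], [-0.002, -0.001, -1.0]]
ft_force: [-0.8, 0.1, -0.6]
grip_width: 0.697
grasp_force: 0.0
```

```bash
cat > tip.py <<'E'
from h import *
from scipy.ndimage import label
o=ctrl.get_obs();p=np.array(o['eef_pos']);R=np.array(o['tcp_rot']);w=o['grip_width']*.085/2
f=ctrl.grab_frame('scene').astype(int);g=cv2.imread('pics/scene0.png').astype(int)
m=(np.abs(f-g).max(2)>40)&(f.max(2)<110)
cv2.imwrite('pics/m.png',m*255)
print(o['time'],p.round(4),'ft',np.round(o['ft_force'],1),'grip',round(o['grip_width'],3))
# lowest dark row per column
for c in range(340,400,3):
    r=np.nonzero(m[:330,c-1:c+2].sum(1)>1)[0]; print(c,r.max() if len(r) else None,end=' | ')
print()
for s in(w,w+.008,-w,-w-.008):
    print(round(s,3),[proj('scene',p-R[:,2]*b/1000+R[:,1]*s).round(0).tolist() for b in(0,10,20,30,40)])
print('spigot top',proj('scene',[.525,-.413,.048]).round(1))
E
python3 tip.py; python3 rel.py '[.525,-.413,.021]'
```

```text
7.85 [ 0.5261 -0.4125  0.0496] ft [-0.8  0.1 -0.6] grip 0.697
340 0 | 343 209 | 346 210 | 349 212 | 352 226 | 355 236 | 358 235 | 361 234 | 364 212 | 367 209 | 370 210 | 373 212 | 376 219 | 379 223 | 382 233 | 385 250 | 388 249 | 391 247 | 394 236 | 397 234 | 
0.03 [[357.0, 254.0], [357.0, 250.0], [358.0, 245.0], [358.0, 241.0], [359.0, 236.0]]
0.038 [[354.0, 252.0], [354.0, 248.0], [355.0, 243.0], [355.0, 239.0], [356.0, 234.0]]
-0.03 [[381.0, 268.0], [381.0, 264.0], [382.0, 259.0], [382.0, 254.0], [383.0, 250.0]]
-0.038 [[384.0, 270.0], [385.0, 266.0], [385.0, 261.0], [386.0, 256.0], [387.0, 252.0]]
spigot top [368.6 262.1]
t 7.9 pos [ 0.5263 -0.4127  0.0499] tool shift mm [ 1.2 -0.7 28.9] q [-0.76  0.45 -0.1   1.02 -0.   -0.42] ft [ 0.13  0.74 -1.02][ WARN:0@1.374] global loadsave.cpp:1063 imwrite_ Unsupported depth image for selected encoder is fallbacked to CV_8U.
```

Tips are at z≈0.090 with the TCP reading 0.050, so the offset is about 40 mm at this opening. That agrees with the earlier reading. I'll keep descending and check again.

>>> drive_tool(
  motion=[
    {"dx": 1,"dy": 0,"dz": 10,"twist": 0,"jaw": 62},
    {"dx": 1,"dy": 0,"dz": 20,"twist": 0,"jaw": 62},
    {"dx": 1,"dy": 0,"dz": 28,"twist": 0,"jaw": 62},
    {"dx": 1,"dy": 0,"dz": 28,"twist": 0,"jaw": 62},
    {"dx": 1,"dy": 0,"dz": 28,"twist": 0,"jaw": 62},
  ],
)

```text
time: 8.4
eef_pos: [0.5239, -0.4112, 0.0195]
tcp_rot: [[-0.942, 0.335, -0.001], [0.335, 0.942, 0.001], [0.001, 0.001, -1.0]]
ft_force: [0.2, 0.2, 0.9]
grip_width: 0.618
grasp_force: 0.0
```

```bash
python3 tip.py 2>/dev/null; python3 rel.py '[.525,-.413,-.01]'
```

```text
8.4 [ 0.5239 -0.4112  0.0195] ft [0.2 0.2 0.9] grip 0.618
340 202 | 343 225 | 346 227 | 349 232 | 352 251 | 355 252 | 358 250 | 361 247 | 364 225 | 367 225 | 370 228 | 373 236 | 376 241 | 379 264 | 382 264 | 385 262 | 388 254 | 391 250 | 394 249 | 397 248 | 
0.026 [[356.0, 268.0], [356.0, 264.0], [357.0, 260.0], [357.0, 255.0], [358.0, 251.0]]
0.034 [[353.0, 266.0], [353.0, 262.0], [354.0, 258.0], [354.0, 253.0], [355.0, 249.0]]
-0.026 [[377.0, 281.0], [377.0, 277.0], [378.0, 272.0], [378.0, 268.0], [379.0, 263.0]]
-0.034 [[380.0, 283.0], [380.0, 279.0], [381.0, 274.0], [382.0, 270.0], [382.0, 265.0]]
spigot top [368.6 262.1]
t 8.45 pos [ 0.5244 -0.4116  0.0201] tool shift mm [-1.1 -1.1 30.1] q [-0.76  0.48 -0.13  0.96 -0.   -0.42] ft [ 0.23 -0.53  0.33]
```

>>> drive_tool(
  motion=[
    {"dx": 0,"dy": -1,"dz": 6,"twist": 0,"jaw": 62},
    {"dx": 0,"dy": -1,"dz": 12,"twist": 0,"jaw": 62},
    {"dx": 0,"dy": -1,"dz": 18,"twist": 0,"jaw": 62},
    {"dx": 0,"dy": -1,"dz": 18,"twist": 0,"jaw": 62},
    {"dx": 0,"dy": -1,"dz": 18,"twist": 0,"jaw": 62},
  ],
)

```text
time: 8.95
eef_pos: [0.5238, -0.4122, 0.0018]
tcp_rot: [[-0.942, 0.335, -0.001], [0.335, 0.942, 0.001], [0.001, 0.0, -1.0]]
ft_force: [0.4, 0.1, 0.1]
grip_width: 0.621
grasp_force: 0.0
```

```bash
python3 tip.py 2>/dev/null; python3 rel.py '[.525,-.413,-.01]'
```

```text
8.95 [ 0.5238 -0.4122  0.0018] ft [0.4 0.1 0.1] grip 0.621
340 209 | 343 234 | 346 235 | 349 240 | 352 260 | 355 259 | 358 258 | 361 252 | 364 234 | 367 235 | 370 237 | 373 245 | 376 252 | 379 273 | 382 272 | 385 270 | 388 260 | 391 259 | 394 257 | 397 256 | 
0.026 [[356.0, 276.0], [356.0, 272.0], [357.0, 267.0], [357.0, 263.0], [357.0, 259.0]]
0.034 [[353.0, 274.0], [353.0, 270.0], [354.0, 266.0], [354.0, 261.0], [354.0, 257.0]]
-0.026 [[376.0, 289.0], [377.0, 285.0], [377.0, 280.0], [378.0, 276.0], [378.0, 272.0]]
-0.034 [[379.0, 291.0], [380.0, 287.0], [381.0, 283.0], [381.0, 278.0], [382.0, 274.0]]
spigot top [368.6 262.1]
t 9.0 pos [ 0.524  -0.4125  0.0022] tool shift mm [-1.1 -0.2 12.2] q [-0.76  0.5  -0.14  0.93  0.   -0.42] ft [ 0.22 -0.1  -1.07]
```

>>> drive_tool(
  motion=[
    {"dx": -1,"dy": 0,"dz": 3,"twist": 0,"jaw": 62},
    {"dx": -1,"dy": 0,"dz": 6,"twist": 0,"jaw": 62},
    {"dx": -1,"dy": 0,"dz": 9,"twist": 0,"jaw": 62},
    {"dx": -1,"dy": 0,"dz": 11,"twist": 0,"jaw": 62},
    {"dx": -1,"dy": 0,"dz": 11,"twist": 0,"jaw": 62},
  ],
)

```text
time: 9.5
eef_pos: [0.5246, -0.4125, -0.0093]
tcp_rot: [[-0.942, 0.335, -0.001], [0.335, 0.942, 0.001], [0.001, 0.0, -1.0]]
ft_force: [0.7, -0.0, 0.1]
grip_width: 0.621
grasp_force: 0.0
```

```bash
python3 tip.py 2>/dev/null; python3 - <<'E'
from h import *
r=min(ctrl.trace('plug','scene'),key=lambda r:np.hypot(*(np.array(r['location'])-(367,275))))
print(r['score'],cen(r['pixels']))
a=ctrl.grab_frame('scene')[200:320,310:430]
cv2.imwrite('pics/grasp.png',cv2.resize(a,None,fx=4.5,fy=4.5))
E
```

```text
9.5 [ 0.5246 -0.4125 -0.0093] ft [ 0.7 -0.   0.1] grip 0.621
340 214 | 343 239 | 346 240 | 349 245 | 352 264 | 355 264 | 358 263 | 361 255 | 364 239 | 367 240 | 370 242 | 373 251 | 376 259 | 379 278 | 382 277 | 385 275 | 388 265 | 391 264 | 394 262 | 397 260 | 
0.026 [[356.0, 280.0], [356.0, 276.0], [356.0, 272.0], [357.0, 268.0], [357.0, 263.0]]
0.034 [[353.0, 278.0], [353.0, 274.0], [353.0, 270.0], [354.0, 266.0], [354.0, 262.0]]
-0.026 [[376.0, 294.0], [376.0, 289.0], [377.0, 285.0], [377.0, 281.0], [378.0, 276.0]]
-0.034 [[379.0, 296.0], [380.0, 292.0], [380.0, 287.0], [381.0, 283.0], [381.0, 278.0]]
spigot top [368.6 262.1]
0.97 [366.19850746 276.05223881]
```

View pics/grasp.png

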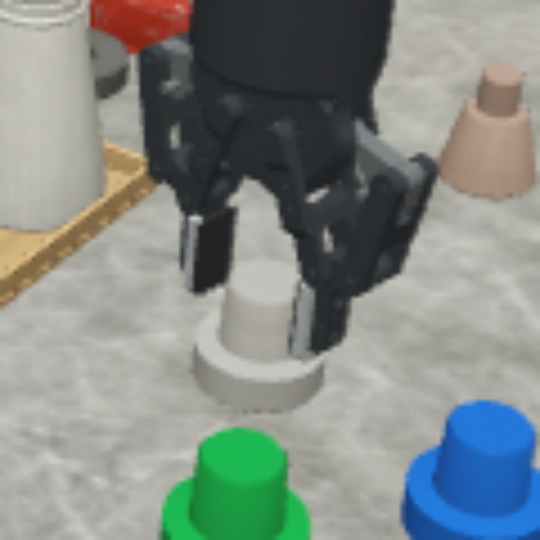

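The fingers straddle the grey plug's spigot, with tips just above the foot at crop (310,357) and (208,292). Now I'll close.

>>> drive_tool(
  motion=[
    {"dx": 0,"dy": 0,"dz": 0,"twist": 0,"jaw": 45},
    {"dx": 0,"dy": 0,"dz": 0,"twist": 0,"jaw": 38},
    {"dx": 0,"dy": 0,"dz": 0,"twist": 0,"jaw": 30},
    {"dx": 0,"dy": 0,"dz": 0,"twist": 0,"jaw": 30},
    {"dx": 0,"dy": 0,"dz": 0,"twist": 0,"jaw": 30},
  ],
  squeeze=60,
)

```text
time: 10.15
eef_pos: [0.525, -0.4137, -0.0079]
tcp_rot: [[-0.942, 0.335, 0.0], [0.335, 0.942, -0.002], [-0.001, -0.001, -1.0]]
ft_force: [-1.9, 0.2, 5.4]
grip_width: 0.354
grasp_force: 59.2
```

```bash
python3 rel.py '[.525,-.413,-.01]'; python3 tip.py | head -2;python3 - <<'E'
from h import *
r=min(ctrl.trace('plug','scene'),key=lambda r:np.hypot(*(np.array(r['location'])-(367,275))))
m=r['pixels'];ys,xs=np.nonzero(m);print(r['score'],cen(m),m.sum(),xs.min(),xs.max(),ys.min(),ys.max(),ctrl.get_obs()['grip_width'],ctrl.get_obs()['grasp_force'])
E
```

```text
t 10.15 pos [ 0.525  -0.4137 -0.0079] tool shift mm [0.2 0.6 2.1] q [-0.76  0.51 -0.15  0.91 -0.   -0.42] ft [-1.93  0.17  5.37]
10.15 [ 0.525  -0.4137 -0.0079] ft [-1.9  0.2  5.4] grip 0.354
340 43 | 343 224 | 346 237 | 349 243 | 352 244 | 355 259 | 358 268 | 361 259 | 364 257 | 367 245 | 370 249 | 373 260 | 376 276 | 379 274 | 382 271 | 385 263 | 388 261 | 391 259 | 394 257 | 397 253 | 
0.97 [365.68075117 276.84350548] 639 352 381 257 291 0.35722084920391023 59.23840426839888[ WARN:0@1.726] global loadsave.cpp:1063 imwrite_ Unsupported depth image for selected encoder is fallbacked to CV_8U.
```

>>> drive_tool(
  motion=[
    {"dx": 0,"dy": 0,"dz": -4,"twist": 0,"jaw": 30},
    {"dx": 0,"dy": 0,"dz": -10,"twist": 0,"jaw": 30},
    {"dx": 0,"dy": 0,"dz": -20,"twist": 0,"jaw": 30},
    {"dx": 0,"dy": 0,"dz": -30,"twist": 0,"jaw": 30},
    {"dx": 0,"dy": 0,"dz": -30,"twist": 0,"jaw": 30},
  ],
  squeeze=80,
)

```text
time: 10.75
eef_pos: [0.5264, -0.4139, 0.0234]
tcp_rot: [[-0.942, 0.335, 0.003], [0.335, 0.942, -0.002], [-0.003, -0.001, -1.0]]
ft_force: [0.2, -0.5, -5.5]
grip_width: 0.347
grasp_force: 79.2
```

```bash
cat > held.py <<'E'
from h import *
o=ctrl.get_obs();p=np.array(o['eef_pos']);R=np.array(o['tcp_rot'])
print(o['time'],p.round(4),'ft',np.round(o['ft_force'],2),'tq',np.round(o['torque'],3),'grip',round(o['grip_width'],3),round(o['grasp_force'],1),'zaxis',R[:,2].round(4))
f=ctrl.grab_frame('scene')
# expected foot bottom at TCP+DZ ; compare mask extents of foot with the model
import sys
DZ=float(sys.argv[1]) # foot underside z minus TCP z
e=proj('scene',p+[0,0,DZ+.024])
L=ctrl.trace('plug','scene');r=min(L,key=lambda r:np.hypot(*(np.array(r['location'])-e)))
m=r['pixels'];ys,xs=np.nonzero(m);print('score',round(r['score'],2),'loc',r['location'],'expect',e.round(1),'ext',xs.min(),xs.max(),ys.min(),ys.max(),'n',m.sum())
# foot: fit lower outline
def foot(x,y,z):
    q=np.array([proj('scene',P) for P in np.r_[circ(x,y,z,.0275),circ(x,y,z+.021,.0275)]]);return np.array([q[:,0].min(),q[:,0].max(),q[:,1].max()])
print('foot model [xmin xmax ymax]',foot(p[0],p[1],p[2]+DZ).round(1),'ft/moment arm')
# lower edge rows per column, tilt estimate
cols=np.arange(xs.min(),xs.max()+1);lo=np.array([ys[xs==c].max() for c in cols])
print('lower edge',lo.tolist())
q=np.array([proj('scene',P) for P in circ(p[0],p[1],p[2]+DZ,.0275)])
from numpy import interp
i=np.argsort(q[:,0]);mod=[]
A2=np.linspace(0,2*np.pi,400);q=np.array([proj('scene',[p[0]+.0275*np.cos(a),p[1]+.0275*np.sin(a),p[2]+DZ]) for a in A2])
mod=[int(round(q[np.abs(q[:,0]-c)<1][:,1].max())) if (np.abs(q[:,0]-c)<1).any() else -1 for c in cols];print('model     ',mod)
E
python3 held.py 0.008
```

```text
10.75 [ 0.5264 -0.4139  0.0234] ft [ 0.22 -0.48 -5.51] tq [-0.014 -0.026 -0.005] grip 0.347 79.2 zaxis [ 0.0029 -0.0023 -1.    ]
score 0.75 loc [363.1, 268.1] expect [369.7 258.5] ext 354 384 243 277 n 649
foot model [xmin xmax ymax] [353.7 384.6 278.1] ft/moment arm
lower edge [269, 271, 272, 273, 274, 274, 275, 275, 276, 276, 276, 276, 276, 277, 277, 277, 277, 277, 277, 277, 277, 277, 276, 276, 276, 275, 274, 274, 272, 270, 264]
model      [272, 273, 274, 275, 275, 276, 276, 277, 277, 277, 277, 278, 278, 278, 278, 278, 278, 278, 278, 278, 278, 278, 278, 277, 277, 277, 276, 276, 275, 274, 273]
```

The plug is lifted and upright, with the foot outline matching the model to within 1–2 px. Next I'll lift clear and cross above the shells.

>>> drive_tool(
  motion=[
    {"dx": 0,"dy": 0,"dz": -20,"twist": 0,"jaw": 30},
    {"dx": 0,"dy": 0,"dz": -55,"twist": 0,"jaw": 30},
    {"dx": 0,"dy": 0,"dz": -90,"twist": 0,"jaw": 30},
    {"dx": 0,"dy": 0,"dz": -125,"twist": 0,"jaw": 30},
    {"dx": 0,"dy": 0,"dz": -145,"twist": 0,"jaw": 30},
  ],
)

```text
time: 11.35
eef_pos: [0.526, -0.4138, 0.1695]
tcp_rot: [[-0.942, 0.335, 0.003], [0.335, 0.942, -0.003], [-0.004, -0.002, -1.0]]
ft_force: [0.2, -0.4, -5.2]
grip_width: 0.346
grasp_force: 80.0
```

>>> drive_tool(
  motion=[
    {"dx": 8,"dy": 15,"dz": 0,"twist": 0,"jaw": 30},
    {"dx": 24,"dy": 46,"dz": 0,"twist": 0,"jaw": 30},
    {"dx": 40,"dy": 77,"dz": 0,"twist": 0,"jaw": 30},
    {"dx": 56,"dy": 108,"dz": 0,"twist": 0,"jaw": 30},
    {"dx": 72,"dy": 139,"dz": 0,"twist": 0,"jaw": 30},
  ],
)

```text
time: 11.85
eef_pos: [0.5029, -0.2561, 0.1657]
tcp_rot: [[-0.942, 0.336, -0.001], [0.336, 0.942, 0.001], [0.001, 0.001, -1.0]]
ft_force: [-0.3, 1.3, -5.4]
grip_width: 0.347
grasp_force: 79.9
```

>>> drive_tool(
  motion=[
    {"dx": 16,"dy": 31,"dz": 0,"twist": 0,"jaw": 30},
    {"dx": 32,"dy": 62,"dz": 0,"twist": 0,"jaw": 30},
    {"dx": 48,"dy": 93,"dz": 0,"twist": 0,"jaw": 30},
    {"dx": 64,"dy": 124,"dz": 0,"twist": 0,"jaw": 30},
    {"dx": 77,"dy": 148,"dz": 0,"twist": 0,"jaw": 30},
  ],
)

```text
time: 12.35
eef_pos: [0.4795, -0.0903, 0.1658]
tcp_rot: [[-0.942, 0.334, -0.001], [0.334, 0.942, 0.001], [0.001, 0.001, -1.0]]
ft_force: [0.2, -0.7, -4.6]
grip_width: 0.346
grasp_force: 80.0
```

```bash
python3 held.py 0.008; python3 rel.py '[.482,-.093,.06]'
```

```text
12.35 [ 0.4795 -0.0903  0.1658] ft [ 0.23 -0.7  -4.59] tq [ 0.001 -0.014 -0.02 ] grip 0.346 80.0 zaxis [-0.001   0.0011 -1.    ]
score 0.8 loc [203.7, 166.3] expect [208.5 157.4] ext 195 224 143 175 n 570
foot model [xmin xmax ymax] [193.7 224.3 175.1] ft/moment arm
lower edge [169, 171, 172, 173, 173, 174, 174, 174, 175, 175, 175, 175, 175, 175, 175, 175, 175, 174, 174, 174, 174, 173, 173, 173, 172, 172, 171, 171, 170, 167]
model      [172, 173, 173, 174, 174, 174, 175, 175, 175, 175, 175, 175, 175, 175, 175, 175, 175, 175, 175, 175, 175, 174, 174, 174, 174, 173, 173, 172, 172, 171]
t 12.45 pos [ 0.4786 -0.0889  0.1656] tool shift mm [ -4.9  -2.9 105.6] q [-0.32  0.05 -0.36  1.16  0.    0.02] ft [-0.38 -0.79 -5.4 ]
```

>>> drive_tool(
  motion=[
    {"dx": -4,"dy": -2,"dz": 15,"twist": 0,"jaw": 30},
    {"dx": -4,"dy": -2,"dz": 45,"twist": 0,"jaw": 30},
    {"dx": -4,"dy": -2,"dz": 75,"twist": 0,"jaw": 30},
    {"dx": -4,"dy": -2,"dz": 95,"twist": 0,"jaw": 30},
    {"dx": -4,"dy": -2,"dz": 103,"twist": 0,"jaw": 30},
  ],
)

```text
time: 12.95
eef_pos: [0.4815, -0.0955, 0.0607]
tcp_rot: [[-0.942, 0.336, -0.005], [0.336, 0.942, 0.001], [0.005, -0.0, -1.0]]
ft_force: [0.1, -0.4, -5.0]
grip_width: 0.342
grasp_force: 80.1
```

>>> drive_tool(
  motion=[
    {"dx": 0,"dy": 0,"dz": 0,"twist": 0,"jaw": 30},
    {"dx": 0,"dy": 0,"dz": 0,"twist": 0,"jaw": 30},
    {"dx": 0,"dy": 0,"dz": 0,"twist": 0,"jaw": 30},
    {"dx": 0,"dy": 0,"dz": 0,"twist": 0,"jaw": 30},
    {"dx": 0,"dy": 0,"dz": 0,"twist": 0,"jaw": 30},
  ],
)

```text
time: 13.45
eef_pos: [0.4847, -0.096, 0.0642]
tcp_rot: [[-0.942, 0.335, 0.002], [0.335, 0.942, -0.001], [-0.002, -0.0, -1.0]]
ft_force: [0.1, -0.1, -4.1]
grip_width: 0.349
grasp_force: 80.2
```

```bash
python3 held.py 0.008; python3 rel.py '[.482,-.093,.06]'; python3 - <<'E'
from h import *
# brass pad and dark ring in the initial pictures: colour ellipse fits, compare
for c in('scene','top'):
    f=cv2.imread(f'pics/{c}0.png');h=cv2.cvtColor(f,cv2.COLOR_BGR2HSV)
    m=((h[...,0]>15)&(h[...,0]<32)&(h[...,1]>120)).astype(np.uint8)
    x,y=(217,229) if c=='scene' else (217,249)
    k=np.zeros_like(m);k[y-25:y+25,x-25:x+25]=1;m*=k
    cs=max(cv2.findContours(m,0,cv2.CHAIN_APPROX_NONE)[0],key=cv2.contourArea);print(c,cv2.fitEllipse(cs),cen(m))
    for z in(.038,.042,.046,.05):
        q=np.array([proj(c,P) for P in circ(.482,-.093,z,.0285)]);print(z,np.round([q[:,0].min(),q[:,0].max(),q[:,1].min(),q[:,1].max()],1))
    ys,xs=np.nonzero(m);print('ext',xs.min(),xs.max()+1,ys.min(),ys.max()+1)
    # rows/cols darkness of side wall of pad: top face vs wall brightness profile down through centre
    print(h[y-14:y+20,x,2].tolist())
E
```

```text
13.45 [ 0.4847 -0.096   0.0642] ft [ 0.13 -0.1  -4.09] tq [ 0.025 -0.002 -0.001] grip 0.349 80.2 zaxis [ 1.7e-03 -6.0e-04 -1.0e+00]
score 0.78 loc [215.6, 212.1] expect [217.5 205. ] ext 204 231 192 221 n 480
foot model [xmin xmax ymax] [203.7 232.2 222.2] ft/moment arm
lower edge [212, 217, 218, 219, 220, 220, 221, 221, 221, 221, 221, 221, 221, 221, 221, 221, 221, 221, 221, 221, 220, 220, 220, 219, 219, 218, 217, 216]
model      [218, 219, 220, 220, 221, 221, 222, 222, 222, 222, 222, 222, 222, 222, 222, 222, 222, 222, 222, 222, 221, 221, 221, 221, 220, 220, 219, 218]
t 13.55 pos [ 0.4843 -0.0958  0.0638] tool shift mm [3.1 1.9 3.8] q [-0.33  0.16 -0.48  0.94 -0.    0.02] ft [-0.83  0.03 -4.25]
scene ((217.48583984375, 228.28565979003906), (16.357948303222656, 28.66305160522461), 84.6176528930664) [217.46666667 228.36666667]
0.038 [204.  231.9 223.3 237.3]
0.042 [203.8 231.7 221.7 235.6]
0.046 [203.6 231.6 220.1 233.9]
0.05 [203.4 231.5 218.4 232.2]
ext 204 232 220 237
[173, 179, 182, 189, 133, 194, 213, 216, 216, 216, 170, 115, 163, 214, 214, 214, 211, 212, 204, 160, 160, 158, 131, 118, 120, 114, 79, 78, 78, 139, 169, 82, 208, 152]
top ((217.209716796875, 249.044189453125), (28.856006622314453, 31.57567024230957), 95.24693298339844) [217.21686747 249.06157965]
0.038 [203.  232.6 234.9 264.6]
0.042 [202.5 232.2 234.8 264.5]
0.046 [202.  231.8 234.6 264.5]
0.05 [201.5 231.4 234.5 264.5]
ext 202 234 234 264
[195, 193, 190, 191, 189, 190, 191, 200, 199, 198, 196, 188, 145, 77, 80, 105, 158, 191, 197, 197, 198, 193, 195, 190, 191, 192, 194, 196, 176, 114, 72, 42, 74, 75]
```

```bash
python3 - <<'E'
from h import *
C={}
for c,(x,y) in(('scene',(217,226)),('top',(216,249))):
    f=cv2.imread(f'pics/{c}0.png');v=f.max(2).astype(float)[y-5:y+6,x-6:x+7]
    w=np.clip(np.median(v)-25-v,0,None);
    if c=='scene': w[8:]=0
    yy,xx=np.mgrid[y-5:y+6,x-6:x+7];C[c]=((w*xx).sum()/w.sum(),(w*yy).sum()/w.sum());print(c,C[c]);print(w.astype(int))
print(tri(C['scene'],C['top']))
# die block/ring: top-face-only ellipse in scene and top (bright face only)
E_={}
for c,(x,y),t in(('scene',(217,227),185),('top',(216,249),175)):
    f=cv2.imread(f'pics/{c}0.png');h=cv2.cvtColor(f,cv2.COLOR_BGR2HSV)
    m=((h[...,0]>15)&(h[...,0]<32)&(h[...,1]>120)&(h[...,2]>t)).astype(np.uint8);k=np.zeros_like(m);k[y-20:y+20,x-20:x+20]=1
    cs=max(cv2.findContours(m*k,0,cv2.CHAIN_APPROX_NONE)[0],key=cv2.contourArea);e=cv2.fitEllipse(cv2.convexHull(cs));E_[c]=e[0];print(c,e)
print(tri(E_['scene'],E_['top']))
for n in('die',): pass
o=ctrl.get_obs();print(o['time'],o['eef_pos'])
E
```

```text
scene (np.float64(217.3743842364532), np.float64(225.935960591133))
[[ 0  0  0  0  0  0  0  0  0  0  0  0  0]
 [ 0  0  0  0  0  0  0  0  0  0  0  0  0]
 [ 0  0  0  0  0  0  0  0  0  0  0  0  0]
 [ 0  0  0  0  0  0  0  0  0  0  0  0  0]
 [ 0  0  0  0  0 18 20 42  0  0  0  0  0]
 [ 0  0  0  0  0 73 75 74 50  0  0  0  0]
 [ 0  0  0  0  0  0 27 27  0  0  0  0  0]
 [ 0  0  0  0  0  0  0  0  0  0  0  0  0]
 [ 0  0  0  0  0  0  0  0  0  0  0  0  0]
 [ 0  0  0  0  0  0  0  0  0  0  0  0  0]
 [ 0  0  0  0  0  0  0  0  0  0  0  0  0]]
top (np.float64(216.23969631236443), np.float64(248.72559652928416))
[[ 0  0  0  0  0  0  0  0  0  0  0  0  0]
 [ 0  0  0  0  0  0  0  0  0  0  0  0  0]
 [ 0  0  0  0  0  0  0  0  0  0  0  0  0]
 [ 0  0  0  0  0 25 47 26  0  0  0  0  0]
 [ 0  0  0  0  1 68 93 94 42  0  0  0  0]
 [ 0  0  0  0 13 73 94 91 38  0  0  0  0]
 [ 0  0  0  0  3 45 71 66  8  0  0  0  0]
 [ 0  0  0  0  0  0 11 13  0  0  0  0  0]
 [ 0  0  0  0  0  0  0  0  0  0  0  0  0]
 [ 0  0  0  0  0  0  0  0  0  0  0  0  0]
 [ 0  0  0  0  0  0  0  0  0  0  0  0  0]]
(array([ 0.4833, -0.0917,  0.047 ]), np.float64(0.0007))
scene ((217.18544006347656, 226.49070739746094), (13.31714153289795, 26.940914154052734), 84.31927490234375)
top ((216.2109832763672, 248.81832885742188), (28.06599998474121, 28.465648651123047), 43.90370178222656)
(array([ 0.4831, -0.0912,  0.0456]), np.float64(0.0008))
13.55 [ 0.48429083 -0.09584252  0.06380885]
```

The pad centre, refined from its centre hole in both views, is (0.4832, -0.0915, 0.0465). I'll correct laterally and come down to about 8 mm above it.

>>> drive_tool(
  motion=[
    {"dx": 1,"dy": 2,"dz": 4,"twist": 0,"jaw": 30},
    {"dx": 2.5,"dy": 3.7,"dz": 8,"twist": 0,"jaw": 30},
    {"dx": 2.5,"dy": 3.7,"dz": 12,"twist": 0,"jaw": 30},
    {"dx": 2.5,"dy": 3.7,"dz": 16,"twist": 0,"jaw": 30},
    {"dx": 2.5,"dy": 3.7,"dz": 16,"twist": 0,"jaw": 30},
  ],
)

```text
time: 14.05
eef_pos: [0.4819, -0.0911, 0.0464]
tcp_rot: [[-0.942, 0.335, -0.002], [0.335, 0.942, 0.0], [0.002, -0.0, -1.0]]
ft_force: [0.9, -0.0, -5.8]
grip_width: 0.35
grasp_force: 80.2
```

>>> drive_tool(
  motion=[
    {"dx": 0,"dy": 0,"dz": 0,"twist": 0,"jaw": 30},
    {"dx": 0,"dy": 0,"dz": 0,"twist": 0,"jaw": 30},
    {"dx": 0,"dy": 0,"dz": 0,"twist": 0,"jaw": 30},
    {"dx": 0,"dy": 0,"dz": 0,"twist": 0,"jaw": 30},
    {"dx": 0,"dy": 0,"dz": 0,"twist": 0,"jaw": 30},
  ],
)

```text
time: 14.55
eef_pos: [0.4829, -0.0915, 0.0474]
tcp_rot: [[-0.942, 0.335, 0.0], [0.335, 0.942, -0.0], [-0.0, 0.0, -1.0]]
ft_force: [-0.4, -0.6, -5.5]
grip_width: 0.345
grasp_force: 80.2
```

```bash
cat > near.py <<'E'
from h import *
import sys
DZ=.008
ob=[];L={}
for i in range(3):
    for c in('scene','top'):
        o=ctrl.get_obs();ob.append((o['eef_pos'],o['ft_force'],o['torque']))
        f=ctrl.grab_frame(c);L[c]=(f,o['eef_pos'])
p=np.mean([a[0] for a in ob],0);print(o['time'],'mean p',p.round(4),'ft',np.mean([a[1] for a in ob],0).round(2),'tq',np.mean([a[2] for a in ob],0).round(3),'z',np.array(o['tcp_rot'])[:,2].round(4))
T=np.array([.4832,-.0915,0]);R=np.array(o['tcp_rot']);print('lateral shift tool',(R.T@(T-p)*1000)[:2].round(2))
for c in('scene','top'):
    e=proj(c,p+[0,0,DZ+.02])
    r=ctrl.trace('plug',c);r=[a for a in r if np.hypot(*(np.array(a['location'])-e))<18]
    if r:
        ys,xs=np.nonzero(r[0]['pixels']);q=np.array([proj(c,P) for P in np.r_[circ(p[0],p[1],p[2]+DZ,.0275),circ(p[0],p[1],p[2]+DZ+.021,.0275)]])
        print(c,round(r[0]['score'],2),'ext',xs.min(),xs.max(),ys.min(),ys.max(),'model',q.min(0).round(1),q.max(0).round(1))
    else: print(c,'no plug')
E
python3 near.py
```

```text
14.8 mean p [ 0.4828 -0.0914  0.0474] ft [ 0.24  0.17 -5.17] tq [-0.022  0.003 -0.004] z [ 1.e-04 -0.e+00 -1.e+00]
lateral shift tool [-0.35  0.06]
scene 0.57 ext 203 230 199 228 model [202.2 207.2] [230.4 229.2]
top 0.42 ext 214 228 234 262 model [197.7 233.5] [229.5 263.5]
```

Centring is within about 0.5 mm in both views. Now a slow feel downward. Force baseline is -5.2 N.

>>> drive_tool(
  motion=[
    {"dx": 0,"dy": 0,"dz": 2,"twist": 0,"jaw": 30},
    {"dx": 0,"dy": 0,"dz": 4,"twist": 0,"jaw": 30},
    {"dx": 0,"dy": 0,"dz": 6,"twist": 0,"jaw": 30},
    {"dx": 0,"dy": 0,"dz": 6,"twist": 0,"jaw": 30},
    {"dx": 0,"dy": 0,"dz": 6,"twist": 0,"jaw": 30},
  ],
)

```text
time: 15.45
eef_pos: [0.4826, -0.0914, 0.0411]
tcp_rot: [[-0.942, 0.335, -0.0], [0.335, 0.942, 0.0], [0.0, -0.0, -1.0]]
ft_force: [-0.7, -0.1, -5.4]
grip_width: 0.347
grasp_force: 80.2
```

```bash
cat > avg.py <<'E'
from h import *
ob=[]
for i in range(6):
    o=ctrl.get_obs();ob.append(np.r_[o['eef_pos'],o['ft_force'],o['torque']]);ctrl.grab_frame('scene')
m=np.mean(ob,0);print(round(o['time'],2),'p',m[:3].round(5),'ft',m[3:6].round(2),'tq',m[6:].round(3),'z',np.array(o['tcp_rot'])[:,2].round(4),round(o['grasp_force'],1))
E
python3 avg.py
```

```text
15.7 p [ 0.48283 -0.09144  0.04133] ft [-0.17  0.22 -5.25] tq [-0.004  0.008  0.002] z [ 3.e-04 -1.e-04 -1.e+00] 80.2
```

>>> drive_tool(
  motion=[
    {"dx": 0,"dy": 0,"dz": 0.5,"twist": 0,"jaw": 30},
    {"dx": 0,"dy": 0,"dz": 1,"twist": 0,"jaw": 30},
    {"dx": 0,"dy": 0,"dz": 1,"twist": 0,"jaw": 30},
    {"dx": 0,"dy": 0,"dz": 1,"twist": 0,"jaw": 30},
    {"dx": 0,"dy": 0,"dz": 1,"twist": 0,"jaw": 30},
  ],
)

```text
time: 16.25
eef_pos: [0.4828, -0.0914, 0.0403]
tcp_rot: [[-0.942, 0.335, 0.0], [0.335, 0.942, 0.0], [-0.0, 0.0, -1.0]]
ft_force: [0.7, -0.4, -5.2]
grip_width: 0.346
grasp_force: 80.2
```

```bash
python3 avg.py
```

```text
16.5 p [ 0.48281 -0.09141  0.04032] ft [ 0.28 -0.13 -5.17] tq [-0.005 -0.008  0.013] z [ 0. -0. -1.] 80.2
```

>>> drive_tool(
  motion=[
    {"dx": 0,"dy": 0,"dz": 0.5,"twist": 0,"jaw": 30},
    {"dx": 0,"dy": 0,"dz": 1,"twist": 0,"jaw": 30},
    {"dx": 0,"dy": 0,"dz": 1,"twist": 0,"jaw": 30},
    {"dx": 0,"dy": 0,"dz": 1,"twist": 0,"jaw": 30},
    {"dx": 0,"dy": 0,"dz": 1,"twist": 0,"jaw": 30},
  ],
)

```text
time: 17.05
eef_pos: [0.4828, -0.0914, 0.0394]
tcp_rot: [[-0.942, 0.335, 0.0], [0.335, 0.942, -0.0], [-0.0, -0.0, -1.0]]
ft_force: [-0.8, -0.0, -3.3]
grip_width: 0.348
grasp_force: 80.4
```

```bash
python3 avg.py
```

```text
17.3 p [ 0.48287 -0.09144  0.03941] ft [-0.38  0.05 -3.22] tq [ 0.028  0.103 -0.009] z [ 2.e-04 -0.e+00 -1.e+00] 80.4
```

>>> drive_tool(
  motion=[
    {"dx": 0,"dy": 0,"dz": 0.2,"twist": 0,"jaw": 30},
    {"dx": 0,"dy": 0,"dz": 0.4,"twist": 0,"jaw": 30},
    {"dx": 0,"dy": 0,"dz": 0.4,"twist": 0,"jaw": 30},
    {"dx": 0,"dy": 0,"dz": 0.4,"twist": 0,"jaw": 30},
    {"dx": 0,"dy": 0,"dz": 0.4,"twist": 0,"jaw": 30},
  ],
)

```text
time: 17.85
eef_pos: [0.4829, -0.0914, 0.039]
tcp_rot: [[-0.942, 0.335, 0.0], [0.335, 0.942, -0.0], [-0.0, 0.0, -1.0]]
ft_force: [-0.0, -0.4, -2.0]
grip_width: 0.349
grasp_force: 80.5
```

```bash
python3 avg.py; python3 near.py
```

```text
18.1 p [ 0.48287 -0.09144  0.03897] ft [-0.33  0.05 -2.21] tq [0.016 0.114 0.   ] z [ 1.e-04 -1.e-04 -1.e+00] 80.5
18.4 mean p [ 0.4829 -0.0914  0.039 ] ft [-0.49  0.52 -2.44] tq [ 0.022  0.09  -0.008] z [ 1.e-04 -0.e+00 -1.e+00]
lateral shift tool [-0.33  0.05]
scene 0.92 ext 203 230 203 233 model [202.7 210.8] [230.7 232.8]
top 0.65 ext 215 229 234 262 model [198.8 233.9] [230.4 263.5]
```

Contact is confirmed: about 2.9 N now, with the stiffness matching the spring. The rest face corresponds to TCP z≈0.0396. I'll back off straight up to TCP z≈0.0496.

>>> drive_tool(
  motion=[
    {"dx": 0,"dy": 0,"dz": -1.5,"twist": 0,"jaw": 30},
    {"dx": 0,"dy": 0,"dz": -4,"twist": 0,"jaw": 30},
    {"dx": 0,"dy": 0,"dz": -7,"twist": 0,"jaw": 30},
    {"dx": 0,"dy": 0,"dz": -9.5,"twist": 0,"jaw": 30},
    {"dx": 0,"dy": 0,"dz": -10.6,"twist": 0,"jaw": 30},
  ],
)

```text
time: 19.05
eef_pos: [0.483, -0.0915, 0.0498]
tcp_rot: [[-0.942, 0.335, 0.0], [0.335, 0.942, -0.0], [-0.0, 0.0, -1.0]]
ft_force: [-0.2, -0.2, -5.4]
grip_width: 0.348
grasp_force: 80.2
```

>>> drive_tool(
  motion=[
    {"dx": 0,"dy": 0,"dz": 0,"twist": 0,"jaw": 30},
    {"dx": 0,"dy": 0,"dz": 0,"twist": 0,"jaw": 30},
    {"dx": 0,"dy": 0,"dz": 0,"twist": 0,"jaw": 30},
    {"dx": 0,"dy": 0,"dz": 0,"twist": 0,"jaw": 30},
    {"dx": 0,"dy": 0,"dz": 0,"twist": 0,"jaw": 30},
  ],
)

```text
time: 19.55
eef_pos: [0.4827, -0.0914, 0.0494]
tcp_rot: [[-0.942, 0.335, -0.0], [0.335, 0.942, 0.0], [0.0, -0.0, -1.0]]
ft_force: [0.4, 0.4, -4.7]
grip_width: 0.345
grasp_force: 80.2
```

```bash
python3 avg.py; python3 near.py; python3 held.py .008|tail -2; python3 - <<'E'
from h import *
for r in ctrl.trace('shell_1','scene')[:3]: print('shell',r['location'])
E
```

```text
19.8 p [ 0.48275 -0.09141  0.04946] ft [ 0.02  0.02 -4.95] tq [-0.016  0.01  -0.001] z [-1.e-04  0.e+00 -1.e+00] 80.2
20.1 mean p [ 0.4828 -0.0914  0.0495] ft [-0.1  -0.06 -5.44] tq [-0.004  0.011 -0.006] z [ 0. -0. -1.]
lateral shift tool [-0.4   0.06]
scene 0.63 ext 203 229 199 227 model [202.1 206.3] [230.3 228.3]
top 0.5 ext 214 228 234 261 model [197.4 233.5] [229.3 263.5]
lower edge [222, 224, 225, 225, 226, 226, 227, 227, 227, 227, 227, 227, 227, 227, 227, 227, 227, 227, 226, 226, 226, 225, 225, 224, 223, 222, 221, 219]
model      [225, 226, 226, 227, 227, 228, 228, 228, 228, 228, 228, 228, 228, 228, 228, 228, 228, 228, 228, 228, 227, 227, 227, 226, 226, 225, 225, 224]
shell [255.4, 266.7]
shell [318.2, 221.8]
shell [286.6, 242.8]
```

```bash
python3 -c "
from plant import ctrl
print(ctrl.finish_job())"
```

```text
the job is handed in; nothing more can be done
None
```

I handed the job in after about 20 s of robot time: the plug touched the pad at about 3 N, then was backed off straight up and is still gripped, upright and centred, about 10 mm above it; the shells showed no movement.

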